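# Present the label-up sample slide to the label reader

## Robot

A 7-joint arm with a two-finger parallel gripper is mounted at the origin on a cart in front of the work surface, level with it; the furniture and walls round the work are solid. World frame = base frame: x ahead of the robot, y to its left, z up, the work surface at z = 0. Lengths are in mm, angles in rad, forces in N, time in s.
With the tool pointing down it reaches from about 350 to 900 mm from the base axis. Payload 19.9 kg.
Tool frame: the origin (TCP) lies between the finger pads, 19 mm behind the fingertips; this is the grasp point; z points along the fingers, y is the direction in which the jaws open and shut (so a half turn about z gives the same grasp; the last joint's range is limited). The gripper opens to 85 mm and grips with 20 to 120 N. Pads are 22 mm wide; open, the fingers measure 114 mm over their backs; the gripper's body (76 mm by 85 mm) begins 54 mm behind the grasp point. The pads swing forward as they close: fully open they stand 13 mm farther back than shut.
Start: joints at [1.101, 0.417, -0.01, 1.614, 0.005, 1.111, -0.053], TCP at [259.856, -568.399, 249.96] pointing down, gripper open.
Joint ranges: [-2.81, 2.81], [-0.39, 2.02], [-1.27, 1.25], [0.06, 2.57], [-1.19, 4.33], [0.19, 2], [-2.82, 2.82]. Speed limits (rad/s): [1.89, 1.89, 2.39, 2.39, 3.01, 3.01, 3.01].

## Interface

Orientations are given as [roll, pitch, yaw] about the fixed x, y, z axes, in that order (R = Rz(yaw) Ry(pitch) Rx(roll)).
In Python, from bench import bot gives the robot as it stands.
- The arm moves only by the shell command python3 -m pendant 'ROWS'. ROWS is JSON, a list of rows, each an object of numbers: "grip": the opening, from -1 (shut) to 1 (fully open); "tx", "ty", "tz": the shift along the tool's x, y, z in cm; "wx", "wy", "wz": the turn, a rotation vector about the tool's x, y, z in rad. In form: [{"grip": .., "tx": .., "ty": .., "tz": .., "wx": .., "wy": .., "wz": ..}, ...]. A call has 1 to 10 rows; each row is the pose to reach, as a shift and turn from the pose commanded when the call began, along the tool's axes at that moment; what a row does not reach only later rows make up. A row lasts 1/12 s, in which the tool goes at most 41.7 mm and 7.16 degrees, less where a joint would pass 70% of its speed; a pose out of reach is approached as far as the arm can. A call with a gripper value outside its range is refused whole. The fingers move at their own pace and stop on an object; the grip force is fixed at half the most. Time passes only in rows, so rows that repeat a pose let the fingers close. It gives the time, the measured TCP pose, the force and the opening at its end, in the units of the state.
- bot.sense(): the state, without advancing time (a new reading comes with each control period).
- bot.camera(name): name is "scene" or "side" or "wrist"; returns a dict with "pixels" (420x560x3 uint8, blue, green, red), "depth" (420x560 float32, mm along the optical axis (not along the pixel's ray), 0 where there is no reading), "mtx" (3x3 intrinsics, pixels), "R" (3x3) and "t" (3): a world point X has camera coordinates R X + t. Camera axes: x right, y down, z forward; pixel columns grow to the right and rows downward; lengths in mm; the calibration is good to about 2 mm. A picture is of the moment at which its call begins.
- bot.close_job(): hands the job in, once; it reports no verdict.
The state is a dict: "clock": time; "joints": joint angles; "dq": joint speeds; "joint_efforts": joint torques, N m; "tcp_pos": TCP position; "tool_rot": TCP orientation; "contact_force": force on the tool from outside, world axes, zero at the start; "torque": the same for the moment, N m; "grip_width": finger opening in mm.
Only numpy, scipy, OpenCV 4.12 (cv2) and the standard library are available. Lean on these libraries where they do the work, as an engineer would, in place of code of your own. Each camera call takes 0.05 s, during which the arm holds its last target. There are 200 camera calls.

## Task

Two glass sample slides lie on the bench, each with a frosted end that has a small notch in one corner; seen from above with its notched end pointing away from you, the one with the notch on the right lies label up, the other label down. Pick up the label-up slide by its clear half and hold it level, label still up, with the middle of its frosted end centred under the reader's round head, about 25 mm below it and not touching it. Finish while still holding it there, without bumping the reader or shifting the other slide, the tape roll, the disk drive or the small speaker.

Things in the scene. Friction and masses are not known exactly. Their poses are not given: they have to be found in the camera images.
- slide: label-up slide, plate 90 x 30 x 6 mm (x, y, z), 28-56 g, flat on the worktop, any yaw. Origin: centre of underside; +x to the frosted end, +z up out of the label. Clear part x -45 to +19 mm, frosted part +19 to +45 mm, paper label on top. Notch 8 (x) by 7 mm (y) at the +x, -y corner. Held by its clear half: TCP at x -50 to +5 mm; grip the long edges (close along y), e.g. at x = -30 mm
- slide_label (a point): middle of the frosted end on the top face of the label-up slide: 32 mm along +x and 6 mm up from its origin
- slide_down: the other slide, same size, lying label down: its notch is at the +x, +y corner and no paper label shows. Origin: centre of its underside as it lies, +x to its frosted end, +z up. Leave it. One slide lies left of the reader, the other right; which is which changes
- reader: label reader, fixed; place and yaw vary. Origin on the worktop below the centre of its round grey head, +x to its post. Head 38 mm diameter, z 110 to 144 mm. Arm 20 mm wide, z 119 to 135, runs to the 20 mm post at x = 95 mm; clamp on it up to z 139, its screw to y +29. Foot x 35 to 135, y -45 to +45, 14 mm high. Under the head it is open to -x, +y and -y: the slide may come in from any of these
- read_spot (a point): the point where the label is read: on the head's axis, 25 mm below the head's underside, 85 mm above the worktop
- tape_roll: roll of amber tape lying flat, 76 x 70 x 19 mm, loose bystander; origin at its underside's centre
- disk_drive: flat 70 x 100 x 7 mm disk drive, loose bystander; origin at its underside's centre
- speaker_b: small black speaker box 52 x 68 x 9 mm, loose bystander; origin at its underside's centre

How it is judged (in metres and radians):
On the way:
1. the label-up slide is lifted off the worktop, gripped by its clear half (height (world z) of slide above 0.03 m and contact force between the fingers and slide above 1 N and x of the grasp point in the frame of slide between -0.05 and 0.005 m), for 0.2 s.
At the end, for the whole second after the job is handed in: the label-up slide is still gripped by its clear half (TCP at x -50 to +5 mm in its frame, grip force above 1 N), label up and level within 8 degrees, still, the middle of its frosted end within 12 mm sideways of the reader head's axis and 12 to 38 mm below the head, not touching the reader (horizontal distance between slide_label and read_spot below 0.012 m and z of slide_label in the frame of read_spot between -0.013 and 0.013 m and angle between slide's own z axis and vertical below 0.14 rad and linear speed of slide below 0.02 m/s and contact force between slide and reader below 0.2 N and contact force between the fingers and slide above 1 N and x of the grasp point in the frame of slide between -0.05 and 0.005 m); the arm keeps its last pose, push and grip.
It fails at once if the label-down slide is moved more than 20 mm (distance of slide_down from where it was at the start of the episode above 0.02 m).
It fails at once if the reader is pushed with more than 15 N (contact force between any of the arm, the fingers, slide and reader above 15 N).
It fails at once if the tape roll is moved more than 30 mm (distance of tape_roll from where it was at the start of the episode above 0.03 m).
It fails at once if the disk drive is moved more than 30 mm (distance of disk_drive from where it was at the start of the episode above 0.03 m).
It fails at once if the small speaker is moved more than 30 mm (distance of speaker_b from where it was at the start of the episode above 0.03 m).
It also fails if it takes over 43 s, if anything falls off the work surface, if the arm or the gripper's body presses on something with over 40 N, if the wrist force passes 120 N, or if a joint passes its speed limit or range.

## Working session

There is one attempt and no reset: what is moved stays moved. The work goes in short steps, Python scripts to look and compute and a shell command to move; the robot and the scene stay as the last step left them, time stands still between calls to the robot, and variables do not carry over. Pictures are saved under pics/ and viewed, about 8 in all and at most 12, crops included, and the job is handed in when it is done.

```bash
mkdir -p pics; ls; python3 - <<'E'
from bench import bot
import cv2,numpy as np
s=bot.sense();print(s['clock'],s['tcp_pos'],s['tool_rot'],s['grip_width'])
for n in("scene","side"):
    c=bot.camera(n);cv2.imwrite(f'pics/{n}0.png',c['pixels']);np.savez(f'{n}0.npz',**c)
    print(n,(-c['R'].T@c['t']).round(),c['mtx'][0,0])
E
```

```text
pics
0.0 [ 259.69194375 -568.14428052  249.37534983] [-3.14039512e+00  1.04584017e-04  4.28767406e-01] 85.69104041040262
scene [230. 687. 956.] 487.55202161188726
side [  197. -1008.   489.] 408.5919880042714
```

View pics/scene0.png

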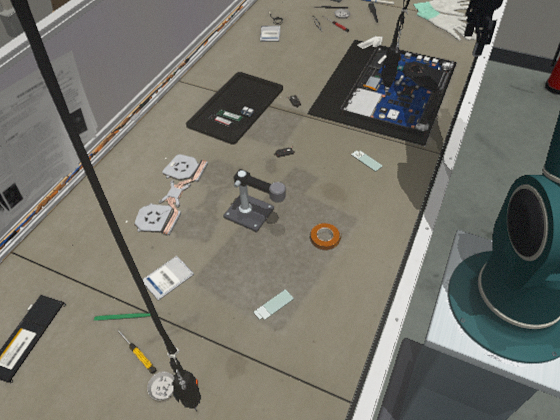

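View pics/side0.png

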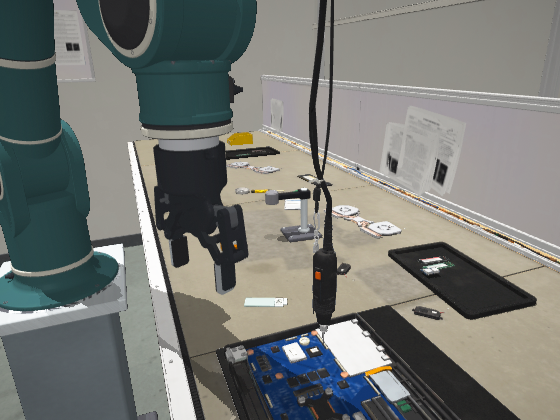

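The scene view shows slides at (367,160) and (273,305), the reader head at (278,190) and the tape at (325,235). I'll zoom in on both slides and measure them.

```bash
cat > h.py <<'E'
import numpy as np,cv2
def ray(c,u,v,z):
    R,t,K=c['R'],c['t'],c['mtx'];o=-R.T@t
    d=R.T@np.linalg.inv(K)@np.array([u,v,1.]);return o+d*(z-o[2])/d[2]
def pt(c,u,v):
    d=c['depth'][int(v),int(u)];return c['R'].T@(np.linalg.inv(c['mtx'])@np.array([u,v,1.])*d-c['t'])
def proj(c,X):
    p=c['mtx']@(c['R']@np.array(X,float)+c['t']);return p[:2]/p[2]
E
python3 - <<'E'
import numpy as np,cv2
from h import *
c=dict(np.load('scene0.npz'));s=dict(np.load('side0.npz'));im=c['pixels']
f=lambda a,b,i=im,k=8:cv2.resize(i[b:b+40,a:a+50],None,fx=k,fy=k,interpolation=cv2.INTER_CUBIC)
g=lambda a,b:f(a,b)
si=s['pixels']
out=np.vstack([np.hstack([g(342,140),g(248,285)]),np.hstack([f(242,282,si),f(250,172)])])
cv2.imwrite('pics/crop1.png',out[:600])
cv2.imwrite('pics/crop1.png',cv2.resize(out,(750,600)))
for n,u,v,z in[('slideA',367,160,6),('slideB',273,305,6),('tape',325,235,19),('drive',168,277,7),('blackbox',285,152,9),('black2',295,101,9),('headtop',279,186,144)]:print(n,ray(c,u,v,z).round(),pt(c,u,v).round())
E
```

```text
slideA [ 426. -290.    6.] [ 427. -295.    1.]
slideB [473. 223.   6.] [473. 223.   6.]
tape [436.   8.  19.] [440.  -6.  -0.]
drive [723. 257.   7.] [722. 257.   8.]
blackbox [ 646. -226.    9.] [ 647. -229.    6.]
black2 [ 711. -448.    9.] [ 713. -451.    6.]
headtop [554.  11. 144.] [554.  11. 143.]
```

View pics/crop1.png

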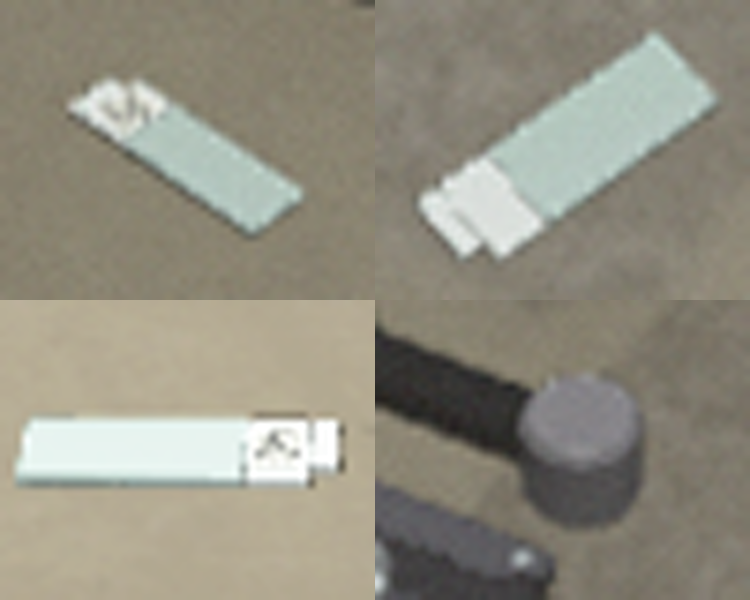

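The right-hand slide (A, y≈-290) shows the label marks, and its notch is on the right-hand side facing its frosted end, so it is label up. The left one (B) has its notch on the left and is plain, so it is label down. Next I'll measure slide A's pose from both views, and the reader's yaw.

```bash
cat > m.py <<'E'
from h import *
from bench import bot
def slide(c,box,thr=None):
    a,b,x,y=box;im=c['pixels'][b:y,a:x].astype(int)
    # slide: blue >= red - small ; bench is warm (red>blue)
    m=((im[...,0]-im[...,2]>-14)&(im.min(2)>130)).astype(np.uint8)
    n,l,st,_=cv2.connectedComponentsWithStats(m);k=1+st[1:,4].argmax()
    ct=max(cv2.findContours((l==k).astype(np.uint8),0,1)[0],key=cv2.contourArea)[:,0]
    P=np.array([ray(c,u+a,v+b,6)[:2] for u,v in ct],np.float32)
    r=cv2.minAreaRect(P);B=cv2.boxPoints(r)
    e=max((B[1]-B[0],B[2]-B[1]),key=np.linalg.norm)
    return np.array(r[0]),r[1],np.arctan2(e[1],e[0]),st[k]
if __name__=='__main__':
    c=dict(np.load('scene0.npz'));s=dict(np.load('side0.npz'))
    print('scene',slide(c,(340,140,395,180)));print('side',slide(s,(238,288,295,314)))
    D=c['depth'];vv,uu=np.mgrid[150:235,215:300]
    P=np.array([pt(c,u,v) for u,v in zip(uu.ravel(),vv.ravel())])
    hd=P[(P[:,2]>138)&(P[:,2]<150)];am=P[(P[:,2]>128)&(P[:,2]<138)]
    h1=hd[np.hypot(*(hd[:,:2]-[554,11]).T)<25];(x,y),r=cv2.minEnclosingCircle(h1[:,:2].astype(np.float32));print('head',x,y,r,h1.mean(0),len(h1))
    q=am[np.hypot(*(am[:,:2]-[x,y]).T)>28];print('arm n',len(q),q.mean(0));v=cv2.fitLine(q[:,:2].astype(np.float32),2,0,.01,.01).ravel();print('armdir',v,np.arctan2(*(q.mean(0)[:2]-[x,y])[::-1]))
E
python3 m.py
```

```text
scene (array([ 429.27142334, -292.33035278]), (31.14381980895996, 90.96653747558594), np.float32(-0.3927071), array([ 11,  10,  32,  21, 260], dtype=int32))
side (array([ 427.26361084, -296.45251465]), (34.19639587402344, 88.6408462524414), np.float32(-0.39266348), array([  6,   9,  43,  10, 368], dtype=int32))
head 557.294921875 15.902294158935547 19.031097412109375 [556.61589816  17.61791019 141.91085111] 159
arm n 278 [627.37563044  14.7938454  133.29032315]
armdir [9.9524164e-01 9.7437710e-02 6.2737561e+02 1.4793845e+01] -0.01581542709032886
```

```bash
python3 - <<'E'
from h import *
c=dict(np.load('scene0.npz'));s=dict(np.load('side0.npz'))
for u,v in[(400,30),(396,48),(402,10),(185,380)]:print('scene',pt(c,u,v).round())
for u,v in[(323,270),(322,310),(330,100),(320,200)]:print('side',pt(s,u,v).round())
E
```

```text
scene [ 442. -504.  278.]
scene [ 443. -502.  227.]
scene [ 446. -506.  331.]
scene [504. 487. 173.]
side [ 440. -536.  199.]
side [ 440. -534.  130.]
side [ 451. -523.  438.]
side [828. 254.   5.]
```

```bash
python3 -m pendant '[{"grip":0,"tx":0,"ty":0,"tz":0},{"grip":0,"tx":4,"ty":-3.5,"tz":0,"wz":0.1},{"grip":0,"tx":7,"ty":-6.2,"tz":1,"wz":0.22},{"grip":0,"tx":10,"ty":-8.8,"tz":2,"wz":0.34},{"grip":0,"tx":13,"ty":-11.4,"tz":3,"wz":0.46},{"grip":0,"tx":16,"ty":-14,"tz":4,"wz":0.58},{"grip":0,"tx":19,"ty":-16.5,"tz":5,"wz":0.7},{"grip":0,"tx":22,"ty":-19,"tz":6,"wz":0.82},{"grip":0,"tx":24,"ty":-20.8,"tz":7,"wz":0.822},{"grip":0,"tx":24,"ty":-20.8,"tz":8,"wz":0.822}]'
```

```text
invalid input at $[0]: expected keys grip, tx, ty, tz, wx, wy, wz
```

The hanging tool is at about (442,-515), so the straight path clears it.

```bash
python3 -m pendant '[{"grip":0.2,"tx":3,"ty":-2.6,"tz":0,"wx":0,"wy":0,"wz":0.1},{"grip":0.2,"tx":6,"ty":-5.2,"tz":1,"wx":0,"wy":0,"wz":0.2},{"grip":0.2,"tx":9,"ty":-7.8,"tz":2,"wx":0,"wy":0,"wz":0.3},{"grip":0.2,"tx":12,"ty":-10.4,"tz":3,"wx":0,"wy":0,"wz":0.4},{"grip":0.2,"tx":15,"ty":-13,"tz":4,"wx":0,"wy":0,"wz":0.5},{"grip":0.2,"tx":18,"ty":-15.6,"tz":5,"wx":0,"wy":0,"wz":0.6},{"grip":0.2,"tx":21,"ty":-18.2,"tz":6,"wx":0,"wy":0,"wz":0.7},{"grip":0.2,"tx":24,"ty":-20.8,"tz":7,"wx":0,"wy":0,"wz":0.8},{"grip":0.2,"tx":24,"ty":-20.8,"tz":8,"wx":0,"wy":0,"wz":0.822},{"grip":0.2,"tx":24,"ty":-20.8,"tz":9,"wx":0,"wy":0,"wz":0.822}]'
python3 -m pendant '[{"grip":0.2,"tx":0,"ty":0,"tz":0,"wx":0,"wy":0,"wz":0},{"grip":0.2,"tx":0,"ty":0,"tz":0,"wx":0,"wy":0,"wz":0}]'
python3 - <<'E'
from h import *
from m import *
c=bot.camera("wrist");cv2.imwrite('pics/w1.png',c['pixels']);np.savez('w1.npz',**c)
c=bot.camera("scene");cv2.imwrite('pics/s1.png',c['pixels']);np.savez('s1.npz',**c)
s=bot.sense();print(s['tcp_pos'],s['tool_rot'],s['clock'],s['grip_width'],s['contact_force'])
E
```

```text
clock: 0.93
tcp_pos: [392.6, -277.2, 159.4]
tool_rot: [-3.141, 0.0, -0.391]
contact_force: [0.7, -0.9, -0.7]
grip_width: 51.5
clock: 1.1
tcp_pos: [391.0, -280.3, 159.7]
tool_rot: [3.141, 0.001, -0.393]
contact_force: [0.2, -1.0, 1.3]
grip_width: 51.2
[ 391.27131325 -280.60609283  160.33753566] [ 3.14133367e+00 -1.85561077e-04 -3.94143972e-01] 1.2 51.12073249122358 [-0.12764413  0.66412198 -0.0147749 ]
```

View pics/w1.png

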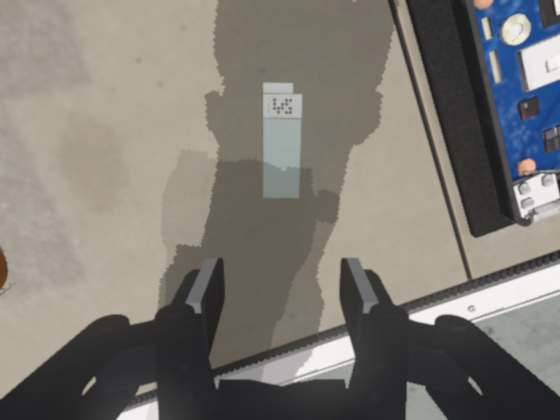

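The wrist view shows the slide pointing up the image, with corners at about (263,82), (302,95), (300,198) and (263,198). The paper label is visible and the notch is top right, which confirms label up.

```bash
python3 - <<'E'
from h import *
c=dict(np.load('w1.npz'))
A,B,C=[ray(c,u,v,6)[:2] for u,v in[(263,198),(300,198),(263,82)]]
D=ray(c,302,95,6)[:2]
print(A,B,C,D, np.linalg.norm(A-B),np.linalg.norm(C-A))
d=(C-A);print('yaw',np.arctan2(d[1],d[0]),np.arctan2(*(D-B)[::-1]))
y=np.arctan2(d[1],d[0]);u=d/np.linalg.norm(d);m=(A+B)/2;print('center',m+45*u,'grasp x=-38',m+7*u)
g=m+7*u-[391.2,-280.5];t=-.393;print('tool dx,dy',g@[np.cos(t),np.sin(t)],g@[np.sin(t),-np.cos(t)])
E
```

```text
[ 391.11418155 -264.88379211] [ 379.4071136  -293.08261973] [ 474.084872   -300.89203726] [ 454.2826021 -324.4027383] 30.532430616016832 90.44738355858807
yaw -0.40945847257249646 -0.39617863793448993
center [ 426.54079216 -296.89827397] grasp x=-38 [ 391.6820034  -281.76999428]
tool dx,dy 0.9316163717376796 0.9885867125936078
```

```bash
python3 -m pendant '[{"grip":0.2,"tx":0.1,"ty":0.1,"tz":3,"wx":0,"wy":0,"wz":0.01},{"grip":0.2,"tx":0.1,"ty":0.1,"tz":6,"wx":0,"wy":0,"wz":0.01},{"grip":0.2,"tx":0.1,"ty":0.1,"tz":9,"wx":0,"wy":0,"wz":0.01},{"grip":0.2,"tx":0.1,"ty":0.1,"tz":11.5,"wx":0,"wy":0,"wz":0.01},{"grip":0.2,"tx":0.1,"ty":0.1,"tz":12.5,"wx":0,"wy":0,"wz":0.01},{"grip":0.2,"tx":0.1,"ty":0.1,"tz":13.2,"wx":0,"wy":0,"wz":0.01},{"grip":0.2,"tx":0.1,"ty":0.1,"tz":13.8,"wx":0,"wy":0,"wz":0.01},{"grip":0.2,"tx":0.1,"ty":0.1,"tz":14.1,"wx":0,"wy":0,"wz":0.01},{"grip":0.2,"tx":0.1,"ty":0.1,"tz":14.1,"wx":0,"wy":0,"wz":0.01}]'
python3 -m pendant '[{"grip":0.2,"tx":0,"ty":0,"tz":0,"wx":0,"wy":0,"wz":0}]'
```

```text
clock: 1.95
tcp_pos: [392.5, -281.0, 19.4]
tool_rot: [3.141, -0.001, -0.403]
contact_force: [0.1, -0.0, 0.8]
grip_width: 51.5
clock: 2.03
tcp_pos: [392.6, -281.1, 19.8]
tool_rot: [3.141, -0.001, -0.403]
contact_force: [-0.3, -0.3, 0.1]
grip_width: 51.6
```

```bash
python3 -m pendant '[{"grip":0.2,"tx":0,"ty":0,"tz":0.15,"wx":0,"wy":0,"wz":0},{"grip":0.2,"tx":0,"ty":0,"tz":0.25,"wx":0,"wy":0,"wz":0},{"grip":-0.2,"tx":0,"ty":0,"tz":0.25,"wx":0,"wy":0,"wz":0},{"grip":-0.6,"tx":0,"ty":0,"tz":0.25,"wx":0,"wy":0,"wz":0},{"grip":-1,"tx":0,"ty":0,"tz":0.25,"wx":0,"wy":0,"wz":0},{"grip":-1,"tx":0,"ty":0,"tz":0.25,"wx":0,"wy":0,"wz":0},{"grip":-1,"tx":0,"ty":0,"tz":0.25,"wx":0,"wy":0,"wz":0},{"grip":-1,"tx":0,"ty":0,"tz":0.25,"wx":0,"wy":0,"wz":0}]'
```

```text
clock: 2.7
tcp_pos: [393.9, -282.0, 18.5]
tool_rot: [3.141, -0.004, -0.403]
contact_force: [-3.1, 0.4, 36.9]
grip_width: 28.0
```

The grip is at 28 mm, but the tips press the bench with 37 N. I'll ease up gently and look.

```bash
python3 -m pendant '[{"grip":-1,"tx":0,"ty":0,"tz":-0.2,"wx":0,"wy":0,"wz":0},{"grip":-1,"tx":0,"ty":0,"tz":-0.5,"wx":0,"wy":0,"wz":0},{"grip":-1,"tx":0,"ty":0,"tz":-1.5,"wx":0,"wy":0,"wz":0},{"grip":-1,"tx":0,"ty":0,"tz":-3,"wx":0,"wy":0,"wz":0},{"grip":-1,"tx":0,"ty":0,"tz":-4.5,"wx":0,"wy":0,"wz":0},{"grip":-1,"tx":0,"ty":0,"tz":-6,"wx":0,"wy":0,"wz":0},{"grip":-1,"tx":0,"ty":0,"tz":-7,"wx":0,"wy":0,"wz":0},{"grip":-1,"tx":0,"ty":0,"tz":-7,"wx":0,"wy":0,"wz":0},{"grip":-1,"tx":0,"ty":0,"tz":-7,"wx":0,"wy":0,"wz":0}]'
python3 - <<'E'
from bench import bot
from h import *
a=bot.camera('wrist');b=bot.camera('side');np.savez('w2.npz',**a);np.savez('sd2.npz',**b)
cv2.imwrite('pics/c2.png',np.hstack([cv2.resize(a['pixels'],(400,300)),cv2.resize(b['pixels'][205:325,150:310],(400,300))]))
E
```

```text
clock: 3.45
tcp_pos: [392.3, -280.8, 86.8]
tool_rot: [3.141, -0.001, -0.403]
contact_force: [-0.7, 0.8, -0.7]
grip_width: 27.9
```

View pics/c2.png

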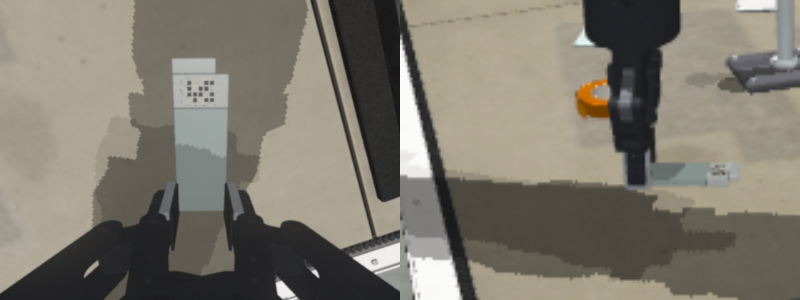

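The slide is lifted with its label up, held between the pads near its clear end (wrist view, corners about (172,58), (229,74) and (226,210) in the crop). Next I'll get its pose relative to the TCP from depth.

```bash
cat > held.py <<'E'
from h import *
from scipy.spatial.transform import Rotation as Ro
def held(c,pose,rot,zlo,zhi,reg=(225,75,335,265)):
    a,b,x,y=reg;vv,uu=np.mgrid[b:y,a:x];P=np.array([pt(c,u,v) for u,v in zip(uu.ravel(),vv.ravel())])
    px=c['pixels'][b:y,a:x].reshape(-1,3).astype(int);k=(P[:,2]>zlo)&(P[:,2]<zhi)&(px.max(1)>95)
    P=P[k];A=np.c_[P[:,:2],np.ones(len(P))];w=np.linalg.lstsq(A,P[:,2],rcond=None)[0]
    r=cv2.minAreaRect(P[:,:2].astype(np.float32));B=cv2.boxPoints(r);e=max((B[1]-B[0],B[2]-B[1]),key=np.linalg.norm);e=e/np.linalg.norm(e)
    print('n',len(P),'tilt deg',np.degrees(np.arctan(np.hypot(*w[:2]))),'center',r[0],r[1],'z',P[:,2].mean())
    T=Ro.from_euler('xyz',rot).as_matrix()
    if e@T[:2,0]<0:e=-e
    q=P[:,:2]@e;tip=q.max();n=np.array([-e[1],e[0]])
    lab=e*(tip-13)+n*(np.array(r[0])@n);z=w@[*lab,1]
    print('yaw',np.arctan2(e[1],e[0]),'label',lab,z,'in tool',T.T@(np.array([*lab,z])-pose),'tail-tip',tip-q.min())
E
python3 - <<'E'
from held import *
from bench import bot
s=bot.sense();print(s['tcp_pos'],s['tool_rot']);held(dict(np.load('w2.npz')),s['tcp_pos'],s['tool_rot'],55,95)
E
```

```text
[ 391.82470157 -280.51324301   85.85059048] [-3.14142047e+00  1.04141532e-03 -4.03167653e-01]
n 13437 tilt deg 0.4953036309328091 center (432.35491943359375, -298.9129638671875) (40.990150451660156, 74.82562255859375) z 75.06322823112261
yaw -0.40489995 label [ 454.79378809 -308.52985314] 74.86645456155938 in tool [68.92367353  1.06728399 10.91218006] tail-tip 74.82565250268169
```

```bash
python3 - <<'E'
from h import *
for n,reg in(('scene0',(255,170,300,210)),('side0',(258,180,292,212))):
    c=dict(np.load(n+'.npz'));a,b,x,y=reg;vv,uu=np.mgrid[b:y,a:x]
    P=np.array([pt(c,u,v) for u,v in zip(uu.ravel(),vv.ravel())])
    k=(P[:,2]>104)&(P[:,2]<150)&(np.hypot(P[:,0]-555,P[:,1]-13)<32);p=P[k]
    print(n,k.sum(),'zmax',p[:,2].max(),'x',p[:,0].min(),np.percentile(p[:,0],99),'y',p[:,1].min(),p[:,1].max())
    t=p[p[:,2]>142.5][:,:2];print(' top mean',t.mean(0),len(t), cv2.minEnclosingCircle(t.astype(np.float32)) if len(t) else '')
    # cylinder fit on side pixels
    from scipy.optimize import least_squares
    sd=p[(p[:,2]<138)&(p[:,2]>112)&(p[:,0]<562)][:,:2]
    f=least_squares(lambda q:np.hypot(sd[:,0]-q[0],sd[:,1]-q[1])-19,[555,13],loss='soft_l1');print(' cyl',f.x,len(sd),np.abs(f.fun).mean())
E
```

```text
scene0 331 zmax 145.8338408803308 x 538.3313139449493 585.4535595471622 y -1.4375072103200695 35.75135349866861
 top mean [557.27605783  16.34447353] 61 ((557.120849609375, 16.498306274414062), 16.931034088134766)
 cyl [557.97495934  14.54367997] 103 1.0248469124590602
side0 219 zmax 146.02666909419446 x 537.0510333389686 583.8523479353195 y -10.836898938434945 28.606084518003986
 top mean [555.08220579   8.5562687 ] 41 ((554.3482666015625, 9.439556121826172), 19.194196701049805)
 cyl [556.64874292  11.99585051] 95 1.2571863569333985
```

The head axis is at about (556.5, 13), averaged from both views. I'll pre-position at TCP (390, 13), yaw 0, z 95, then go in along +x.

```bash
python3 -m pendant '[{"grip":-1,"tx":-0.7,"ty":-1.6,"tz":-0.5,"wx":0,"wy":0,"wz":-0.03},{"grip":-1,"tx":-2,"ty":-4.6,"tz":-0.9,"wx":0,"wy":0,"wz":-0.08},{"grip":-1,"tx":-3.3,"ty":-7.6,"tz":-0.9,"wx":0,"wy":0,"wz":-0.13},{"grip":-1,"tx":-4.6,"ty":-10.6,"tz":-0.9,"wx":0,"wy":0,"wz":-0.18},{"grip":-1,"tx":-5.9,"ty":-13.6,"tz":-0.9,"wx":0,"wy":0,"wz":-0.23},{"grip":-1,"tx":-7.2,"ty":-16.6,"tz":-0.9,"wx":0,"wy":0,"wz":-0.28},{"grip":-1,"tx":-8.5,"ty":-19.6,"tz":-0.9,"wx":0,"wy":0,"wz":-0.33},{"grip":-1,"tx":-9.8,"ty":-22.6,"tz":-0.9,"wx":0,"wy":0,"wz":-0.37},{"grip":-1,"tx":-11,"ty":-25.3,"tz":-0.9,"wx":0,"wy":0,"wz":-0.4},{"grip":-1,"tx":-11.7,"ty":-27,"tz":-0.9,"wx":0,"wy":0,"wz":-0.403}]'
python3 -m pendant '[{"grip":-1,"tx":0,"ty":0,"tz":0,"wx":0,"wy":0,"wz":0},{"grip":-1,"tx":0,"ty":0,"tz":0,"wx":0,"wy":0,"wz":0},{"grip":-1,"tx":0,"ty":0,"tz":0,"wx":0,"wy":0,"wz":0}]'
python3 - <<'E'
from bench import bot
from held import *
a=bot.camera('wrist');b=bot.camera('side');np.savez('w3.npz',**a);np.savez('sd3.npz',**b)
cv2.imwrite('pics/c3.png',np.hstack([cv2.resize(a['pixels'],(400,300)),cv2.resize(b['pixels'][140:260,200:360],(400,300))]))
s=bot.sense();print(s['tcp_pos'],s['tool_rot'],s['clock']);held(a,s['tcp_pos'],s['tool_rot'],60,96)
c=bot.camera('scene');np.savez('s3.npz',**c)
E
```

```text
clock: 4.38
tcp_pos: [389.5, 16.5, 95.1]
tool_rot: [-3.141, 0.001, 0.005]
contact_force: [0.1, -0.3, -0.2]
grip_width: 27.8
clock: 4.63
tcp_pos: [390.1, 13.3, 95.1]
tool_rot: [3.142, 0.001, -0.0]
contact_force: [-0.2, 0.4, -0.6]
grip_width: 27.9
[390.26899446  12.82432597  95.25035842] [ 3.14149464e+00  6.44424834e-04 -1.33525450e-03] 4.7333
n 13450 tilt deg 0.5880423848397914 center (433.4362487792969, 12.47447395324707) (41.024513244628906, 75.21903991699219) z 83.35988404728137
yaw -0.0011458186 label [458.04580479  12.44627742] 83.12537125372579 in tool [67.78505427  0.2863648  12.08133543] tail-tip 75.21904927767412
```

View pics/c3.png

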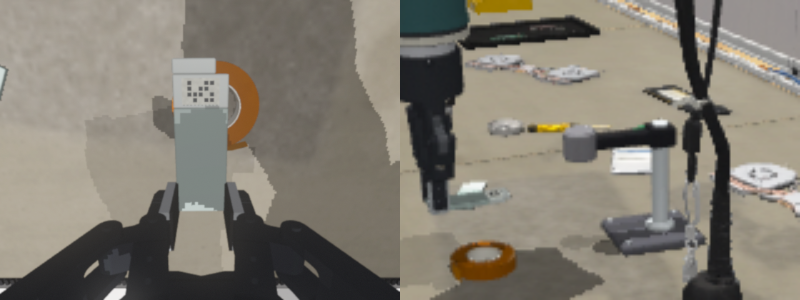

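The slide is level at yaw 0, with the head straight ahead (crop (578,143)). The label is at (458.3, 12.5, 83), so I go 98 mm forward.

```bash
python3 -m pendant '[{"grip":-1,"tx":1.5,"ty":0,"tz":0,"wx":0,"wy":0,"wz":0},{"grip":-1,"tx":3,"ty":0,"tz":0,"wx":0,"wy":0,"wz":0},{"grip":-1,"tx":4.5,"ty":0,"tz":0,"wx":0,"wy":0,"wz":0},{"grip":-1,"tx":6,"ty":0,"tz":0,"wx":0,"wy":0,"wz":0},{"grip":-1,"tx":7.2,"ty":0,"tz":0,"wx":0,"wy":0,"wz":0},{"grip":-1,"tx":8.4,"ty":0,"tz":0,"wx":0,"wy":0,"wz":0},{"grip":-1,"tx":9.3,"ty":0,"tz":0,"wx":0,"wy":0,"wz":0},{"grip":-1,"tx":9.8,"ty":0,"tz":0,"wx":0,"wy":0,"wz":0},{"grip":-1,"tx":9.8,"ty":0,"tz":0,"wx":0,"wy":0,"wz":0},{"grip":-1,"tx":9.8,"ty":0,"tz":0,"wx":0,"wy":0,"wz":0}]'
python3 -m pendant '[{"grip":-1,"tx":0,"ty":0,"tz":0,"wx":0,"wy":0,"wz":0},{"grip":-1,"tx":0,"ty":0,"tz":0,"wx":0,"wy":0,"wz":0},{"grip":-1,"tx":0,"ty":0,"tz":0,"wx":0,"wy":0,"wz":0}]'
python3 - <<'E'
from bench import bot
from h import *
a=bot.camera('wrist');b=bot.camera('side');c=bot.camera('scene');np.savez('w4.npz',**a)
cv2.imwrite('pics/c4.png',np.vstack([np.hstack([cv2.resize(a['pixels'],(400,300)),cv2.resize(b['pixels'][140:260,200:360],(400,300),interpolation=2)]),np.hstack([cv2.resize(c['pixels'][150:270,210:370],(400,300),interpolation=2),cv2.resize(c['pixels'],(400,300))])]))
s=bot.sense();print(s['tcp_pos'],s['tool_rot'],s['clock'],s['grip_width'],s['contact_force'])
for y in(-19,0,19):print(y,proj(a,[556.5,13+y,110])/1.4,proj(a,[556.5,13+y,83])/1.4)
for n,o,k in(('side',b,(200,140)),('scene',c,(210,150))):
    print(n,[(((proj(o,X)-k)*2.5).round()).tolist() for X in([556.5,13,110],[556.5,13,83],[569.5,28,83],[569.5,-2,83])])
E
```

```text
clock: 5.62
tcp_pos: [488.1, 13.3, 95.3]
tool_rot: [3.142, 0.001, -0.0]
contact_force: [-0.4, 0.0, -1.2]
grip_width: 27.7
clock: 5.87
tcp_pos: [488.1, 13.4, 95.5]
tool_rot: [3.142, 0.0, -0.0]
contact_force: [0.1, 0.2, -0.9]
grip_width: 27.5
[488.38676197  13.47232527  95.55069756] [-3.14158689e+00 -1.54583617e-05 -2.24588562e-04] 6.0167 27.752012095013818 [ 0.18063312  0.20141099 -0.81798681]
-19 [244.64541557  86.9717487 ] [236.2488128   82.98179718]
0 [200.33989813  86.99259146] [200.47763622  82.99855025]
19 [156.03232372  87.01343518] [164.70511881  83.01530395]
side [[179.0, 157.0], [179.0, 179.0], [186.0, 173.0], [195.0, 182.0]]
scene [[169.0, 115.0], [170.0, 134.0], [151.0, 141.0], [164.0, 119.0]]
```

View pics/c4.png

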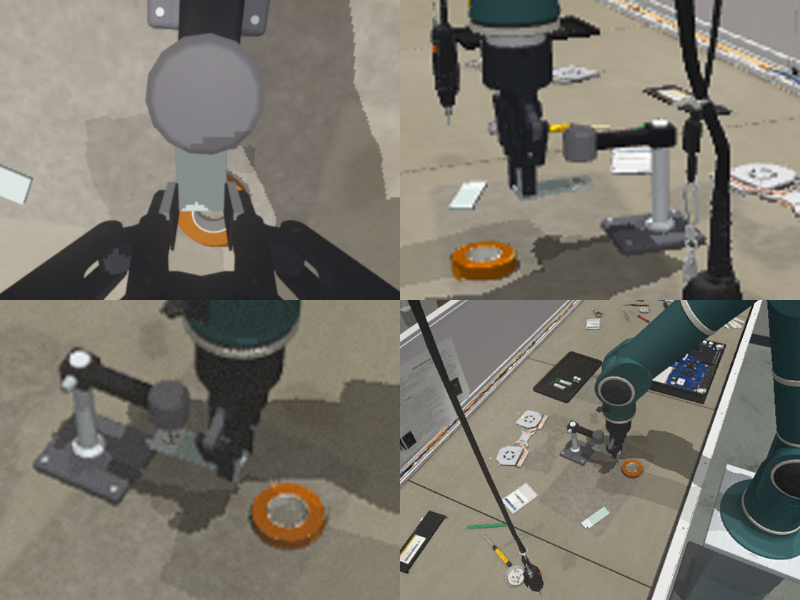

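The slide's frosted end is under the head with a clear gap, and the other objects are undisturbed. The wrist view shows the head's top disc at about (205,94) in the crop, which gives an independent check of its axis.

```bash
python3 - <<'E'
from h import *
a=dict(np.load('w4.npz'))
vv,uu=np.mgrid[40:225,195:380];P=np.array([pt(a,u,v) for u,v in zip(uu.ravel(),vv.ravel())])
k=(abs(P[:,2]-144)<3);q=P[k];q=q[np.hypot(q[:,0]-556,q[:,1]-13)<28];print(q.mean(0),cv2.minEnclosingCircle(q[:,:2].astype(np.float32)))
for u,v in((146,94),(264,94),(205,34),(205,154)):print(ray(a,u*1.4,v*1.4,144).round(1))
E
```

```text
[556.81905134  11.54637427 144.66109608] ((555.4402465820312, 11.54788589477539), 18.738862991333008)
[557.1  29.2 144. ]
[557.1  -6.1 144. ]
[573.6  11.6 144. ]
[538.   11.4 144. ]
```

```bash
python3 - <<'E'
from bench import bot
print(bot.close_job());s=bot.sense();print(s['clock'],s['tcp_pos'],s['grip_width'],s['contact_force'])
E
```

```text
the job is handed in; nothing more can be done
None
the job is handed in; nothing more can be done
```

I picked up the label-up slide (the right-hand one) by its clear half, about 38 mm behind its centre. I brought it in under the reader head from the open side and handed the job in at about 6 s while still holding it. Handing in gave no verdict, and the state could not be read afterwards.

- **Position:** the label centre was at about (556.7, 13) mm. The head axis came out at (556, 11.7) from the wrist camera and (556.5, 13) from the other two, so the sideways error is about 1–2 mm.
- **Height and tilt:** the label was about 83 mm up, roughly 27 mm below the head. Tilt was about 0.6°, measured just before the final 98 mm move and not again under the head.
- **Contact:** the wrist force under the head was near zero (about 1 N), and the pictures show a gap to the head. The other slide and the tape roll looked unmoved.
- **Disagreements and gaps:**
  - While closing, the fingertips pressed the bench with 37 N, so I eased up before lifting.
  - The gripper read 28 mm on the 30 mm wide slide, though the pictures show a sound grip.
  - The two fixed cameras differed by up to about 8 mm in y on the head centre. I used their average, and the wrist view agreed with it.
  - I never picked out the small speaker for certain, and I didn't check the disk drive closely. I stayed clear of the dark objects and the white drive.

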